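# Set the reagent bottles in their colour-coded stands

## Task

Stand each of the four reagent bottles upright in the round stand that has the colour of its cap: first the three small brown bottles in any order, and last of all the tall white one, so that it is not in the way. Set the bottles down rather than dropping them, let none fall over, and leave the label roll and the black marker where they are.

Things in the scene. Friction and masses are not known exactly. Their poses are not given: they have to be found in the camera images.
- red_middle (a point): brown reagent bottle with a red screw cap, standing upright, 34 mm diameter, 62 mm tall (body straight up to about 40 mm, cap 22 mm diameter); about 70 g. The point is on its axis at half height, 31 mm above its underside; z is up along the bottle.
- blue_middle (a point): brown reagent bottle with a blue screw cap, standing upright, 34 mm diameter, 62 mm tall (body straight up to about 40 mm, cap 22 mm diameter); about 70 g. The point is on its axis at half height, 31 mm above its underside; z is up along the bottle.
- yellow_middle (a point): brown reagent bottle with a yellow screw cap, standing upright, 34 mm diameter, 62 mm tall (body straight up to about 40 mm, cap 22 mm diameter); about 70 g. The point is on its axis at half height, 31 mm above its underside; z is up along the bottle.
- green_middle (a point): tall white reagent bottle with a green screw cap, standing upright, 51 mm diameter, 98 mm tall (body straight up to about 65 mm, cap 33 mm diameter); about 180 g. The point is on its axis at half height, 49 mm above its underside; z is up along the bottle.
- stand_red: low round red cup fixed to the table, the stand for the red-capped bottle: 58 mm outside and 50 mm inside diameter, rim 9 mm above the table, floor 3 mm above the table. Origin at the centre of its underside, on the table; z up.
- stand_blue: low round blue cup fixed to the table, the stand for the blue-capped bottle: 58 mm outside and 50 mm inside diameter, rim 9 mm above the table, floor 3 mm above the table. Origin at the centre of its underside, on the table; z up.
- stand_yellow: low round yellow cup fixed to the table, the stand for the yellow-capped bottle: 58 mm outside and 50 mm inside diameter, rim 9 mm above the table, floor 3 mm above the table. Origin at the centre of its underside, on the table; z up.
- stand_green: low round green cup fixed to the table, the stand for the green-capped bottle: 75 mm outside and 67 mm inside diameter, rim 9 mm above the table, floor 3 mm above the table. Origin at the centre of its underside, on the table; z up.
- roll_middle (a point): bystander: white paper label roll standing on end, 60 mm diameter, 50 mm tall. The point is on its axis 25 mm above the table.
- marker: bystander: black marker pen lying on the table, 138 x 11 x 12 mm. Origin at the middle of its underside, x along the pen.
Mind the look-alikes: they are no part of the job. Leave any green or orange look-alike of the part that bears yellow_middle alone.

How it is judged:
By the outcome, as a careful person would: the job done as asked, in the order asked, and still so for the second after the job is handed in, with the robot touching nothing.
It also fails if it takes over 112 s, if anything falls off the work surface, if the arm or the gripper's body presses on something with over 40 N, if the wrist force passes 120 N, or if a joint passes its speed limit or range.

## Robot

A 6-joint arm with a two-finger parallel gripper is mounted at the origin on the work surface; the furniture and walls round the work are solid. World frame = base frame: x ahead of the robot, y to its left, z up, the work surface at z = 0. Lengths are in m, angles in rad, forces in N, time in s.
With the tool pointing down it reaches from about 0.375 to 0.975 m from the base axis. Payload 3.8 kg.
Tool frame: the origin (TCP) lies midway between the tips of the shut fingers; the grasp point (between the pads) lies 19 mm behind it; z points along the fingers, y is the line along which they close (so a half turn about z gives the same grasp; the last joint's range is limited). The gripper opens to 85 mm and grips with 20 to 120 N. Pads are 22 mm wide; open, the fingers measure 114 mm over their backs; the gripper's body (76 mm by 85 mm) begins 54 mm behind the grasp point. The pads swing forward as they close: fully open they stand 13 mm farther back than shut.
Start: joints at [1.129, 0.264, 1.604, -0, 1.274, -0.037], TCP at [0.266, 0.62, 0.231] pointing down, gripper open.
Joint ranges: [-2.63, 2.63], [-0.94, 2.18], [0.31, 2.57], [-1.31, 4.45], [0, 2.66], [-2.55, 2.55]. Speed limits (rad/s): [2.57, 2.57, 3.14, 3.14, 3.14, 3.14].

## Interface

Orientations are given as a rotation vector (axis times angle).
In Python, from workcell import bot gives the robot as it stands.
- The arm moves only by the tool jog_arm, never from a script. Its argument "motion" is a list of rows, each a list of 5 numbers: the opening, from -1 (shut) to 1 (fully open), then the shift along the tool's x, y, z in mm, then the turn about the tool's z in degrees. In form: [[claw, x, y, z, twist], ...]. A call has 1 to 10 rows; each row shifts and turns the commanded pose from where the row before left it, along the tool's axes as they then stand; what a row does not reach is not made up. A row lasts 1/12 s, in which the tool goes at most 41.7 mm and 7.16 degrees, less where a joint would pass 70% of its speed; a pose out of reach is approached as far as the arm can. A call with a gripper value outside its range is refused whole. The fingers move at their own pace and stop on an object; "force" is the grip in N (left out, the last holds). Time passes only in rows, so rows that do not move let the fingers close. It gives the time, the measured TCP pose, the force, the opening and the grip force at its end, in the units of the state.
- bot.read_state(): the state, without advancing time (a new reading comes with each control period).
- bot.read_camera(name): name is "scene" or "top" or "wrist"; returns (picture, depth): 384x512x3 uint8, red, green, blue; 384x512 float32, m along the optical axis (not along the pixel's ray), 0 where there is no reading.
- bot.get_calibration(name): a dict with "vfov" (degrees; the focal length in pixels is half the picture's height over the tangent of half this angle, whatever the lens; pixels are square), "cx", "cy" (the principal point, pixels), "rvec" (rotation vector, rad) and "tvec" (3), from world to camera coordinates, as OpenCV has them; the wrist camera has in their place "tool_from_camera" (4x4, takes a point from camera to tool coordinates, whose origin is the TCP and whose axes are the flange's). Camera axes: x right, y down, z forward; pixel columns grow to the right and rows downward; lengths in m; the calibration is good to about 2 mm. A picture is of the moment at which its call begins: read the wrist's pose just before it. get_calibration takes no time and is no camera call.
- bot.finish_job(): hands the job in; it is judged then, once.
The state is a dict: "time": time; "q": joint angles; "joint_vel": joint speeds; "joint_torque": joint torques, N m; "tool_pos": TCP position; "tcp_rot": TCP orientation; "wrist_force": force on the tool from outside, world axes, zero at the start; "torque": the same for the moment, N m; "width": opening from 0.0 (shut) to 1.0 (fully open); "grip_force": force on a finger pad.
Only numpy, scipy, OpenCV 4.12 (cv2) and the standard library are available. Lean on these libraries where they do the work, as an engineer would, in place of code of your own. Each camera call takes 0.05 s, during which the arm holds its last target. There are 200 camera calls.

## Working session

There is one attempt and no reset: what is moved stays moved. The work goes in short steps, Python scripts to look and compute and a tool call to move; the robot and the scene stay as the last step left them, time stands still between calls to the robot, and variables do not carry over. Pictures are saved under pics/ and viewed, at most 14 in all, crops included, and the job is handed in when it is done.

Besides the shell and the picture viewer there is one more tool, called as name(argument=value, ...), one argument or row to a line, values as JSON. jog_arm: Moves the arm, as the interface text tells. Its arguments: {"type":"object","properties":{"motion":{"type":"array"},"force":{"type":"number"}},"required":["motion"]}

```bash
mkdir -p pics; cat > h.py <<'E'
import numpy as np,cv2
from workcell import bot
from scipy.spatial.transform import Rotation as R
def cal(n):
    c=bot.get_calibration(n); f=192/np.tan(np.radians(c['vfov'])/2)
    return c,f
def pose(n,st=None):
    c,f=cal(n)
    if n=='wrist':
        st=st or bot.read_state(); T=np.eye(4);T[:3,:3]=R.from_rotvec(st['tcp_rot']).as_matrix();T[:3,3]=st['tool_pos']
        M=T@np.array(c['tool_from_camera']); return M[:3,:3],M[:3,3],c,f
    r=R.from_rotvec(np.ravel(c['rvec'])).as_matrix(); return r.T,-r.T@np.ravel(c['tvec']),c,f
def ray(P,u,v):
    Rm,t,c,f=P; d=Rm@np.array([(u-c['cx'])/f,(v-c['cy'])/f,1]); return t,d
def onz(P,u,v,z):
    t,d=ray(P,u,v); return t+d*(z-t[2])/d[2]
def cloud(P,D):
    Rm,t,c,f=P; v,u=np.mgrid[:384,:512]; X=np.stack([(u-c['cx'])/f*D,(v-c['cy'])/f*D,D],-1); return X@Rm.T+t
def shot(n,name):
    P=pose(n); im,D=bot.read_camera(n); np.savez('pics/'+name,im=im,D=D,R=P[0],t=P[1]); cv2.imwrite(f'pics/{name}.png',im[...,::-1]); return P,im,D
E
python3 - <<'E'
from h import *
print(bot.read_state())
for n in['scene','top']:
    P,im,D=shot(n,n+'0'); print(n,P[1],P[2],(D==0).mean())
a=[cv2.imread(f'pics/{n}0.png') for n in['scene','top']]
print(bot.get_calibration('wrist'))
E
```

```text
{'time': 0.0, 'q': array([ 1.12909825e+00,  2.64779351e-01,  1.60541402e+00, -9.67889095e-06,
        1.27369924e+00, -3.69222536e-02]), 'joint_vel': array([-0.00120034, -0.00251998, -0.0006885 , -0.00026048, -0.0006142 ,
        0.00088075]), 'joint_torque': array([ 1.85894874e-03, -5.15113091e+01, -3.67311716e+01, -1.33612247e-05,
        1.30291883e-02,  3.73048579e-06]), 'tool_pos': array([0.26552037, 0.61976554, 0.22992277]), 'tcp_rot': array([-0.63137608, -3.07694454,  0.00351265]), 'wrist_force': array([ 0.05243998,  0.71245571, -0.59618586]), 'torque': array([-0.0759723 , -0.0158154 , -0.03263573]), 'grip_force': 0.0, 'width': 1.0040475819166856}
scene [ 0.17341405 -0.71356372  0.6576163 ] {'vfov': 51.13250000768403, 'cx': 252.6401797141348, 'cy': 188.33396798597863, 'rvec': array([ 2.23483146, -0.51449895,  0.26571592]), 'tvec': array([-0.48754575,  0.12632988,  0.8473752 ])} 0.0038248697916666665
top [ 0.34874638 -0.07525538  1.01509318] {'vfov': 44.1435643936688, 'cx': 252.6098000458107, 'cy': 185.58587815397888, 'rvec': array([ 2.14406823, -2.15261923,  0.1697599 ]), 'tvec': array([-0.0825339 ,  0.49550057,  0.95150876])} 0.003997802734375
{'vfov': 58.988234667058684, 'cx': 253.31216843585798, 'cy': 192.88731060102518, 'tool_from_camera': array([[-1.93357293e-05, -9.58260246e-01, -2.85897360e-01,
         7.24424984e-02],
       [ 9.99999797e-01, -2.00555699e-04,  6.04583505e-04,
         2.41177028e-04],
       [-6.36686683e-04, -2.85897290e-01,  9.58260056e-01,
        -1.42462514e-01],
       [ 0.00000000e+00,  0.00000000e+00,  0.00000000e+00,
         1.00000000e+00]])}
```

View pics/scene0.png

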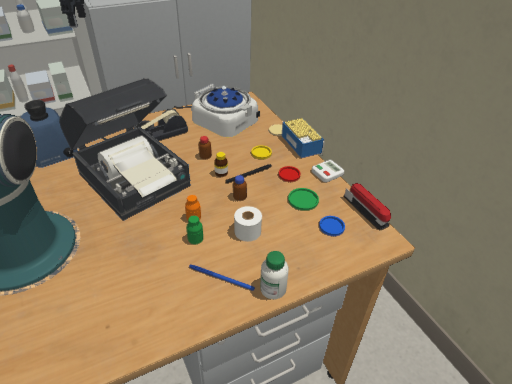

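View pics/top0.png

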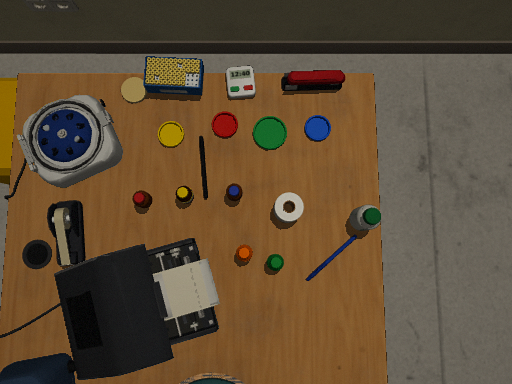

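The scene view shows these bottles:
- red at (204,148), yellow-cap at (221,165) and blue at (240,188)
- tall green at (274,275)
- decoys: orange at (193,209) and small green at (195,230)

The top view shows:
- **Bottles:** red (142,199), yellow (184,194), blue (234,191), tall green (372,216). Orange (244,254) and small green (275,262) are decoys.
- **Stands:** yellow (171,134), red (225,125), green (270,133), blue (317,128). The tan coaster at (133,90) is not a stand.
- **Bystanders:** marker (203,167) and roll (289,207).

Choices: the yellow bottle is the brown one with the yellow cap at top (184,194), and the green bottle is the tall white one at (372,216).

```bash
cat > m.py <<'E'
from h import *
hs={'red':(174,6),'yellow':(22,34),'green':(60,85),'blue':(105,125)}
def blob(im,col,u,v,r,smin=130,vmin=50):
    h=cv2.cvtColor(im,cv2.COLOR_RGB2HSV).astype(int); a,b=hs[col]
    m=((h[...,0]>=a)|(h[...,0]<=b)) if a>b else ((h[...,0]>=a)&(h[...,0]<=b))
    m&=(h[...,1]>smin)&(h[...,2]>vmin); k=np.zeros(m.shape,np.uint8); cv2.circle(k,(int(u),int(v)),r,1,-1)
    m=(m&(k>0)).astype(np.uint8); n,l,s,c=cv2.connectedComponentsWithStats(m)
    if n<2: return None
    i=1+np.argmax(s[1:,4]); return c[i],s[i],l==i
def tri(Pa,ua,Pb,ub):
    ta,da=ray(Pa,*ua);tb,db=ray(Pb,*ub); k=np.linalg.lstsq(np.stack([da,-db],1),tb-ta,rcond=None)[0]
    p,q=ta+da*k[0],tb+db*k[1]; return (p+q)/2,np.linalg.norm(p-q)
E
python3 - <<'E'
from m import *
L={n:np.load(f'pics/{n}0.npz') for n in['scene','top']};P={n:pose(n) for n in L};C={n:cloud(P[n],L[n]['D']) for n in L}
B={'red':((204,141),(142,199)),'yellow':((221,157),(184,193)),'blue':((240,182),(234,191)),'green':((275,260),(372,216))}
S={'red':((289,174),(225,125)),'yellow':((261,152),(171,134)),'blue':((332,226),(317,128)),'green':((303,199),(270,133))}
for nm,T,r in(('bottle',B,14),('stand',S,20)):
  for c,(a,b) in T.items():
    A=blob(L['scene']['im'],c,*a,r);Bb=blob(L['top']['im'],c,*b,r)
    if A is None or Bb is None: print(nm,c,A is None,Bb is None);continue
    p,e=tri(P['scene'],A[0],P['top'],Bb[0])
    o=[nm,c,A[0].round(1),A[1][2:],Bb[0].round(1),Bb[1][2:],'tri',p.round(4),round(e,4)]
    for n,m in(('scene',A[2]),('top',Bb[2])):
        q=C[n][m]; o+=[np.median(q,0).round(4),'zmax',np.percentile(q[:,2],95).round(4)]
    print(*o)
for n,u,v in(('roll',289,207),('orange',244,254),('gsmall',275,262),('mk1',201,138),('mk2',206,197),('base',215,380),('pen',356,237),('box',170,75),('printer',215,330),('edgeR',380,200),('edgeT',300,74)):
    print(n,onz(P['top'],u,v,.03).round(3),C['top'][v,u].round(3))
big=cv2.resize(L['top']['im'][110:290,110:410,::-1],None,fx=2.6,fy=2.6,interpolation=cv2.INTER_CUBIC);cv2.imwrite('pics/crop.png',big)
E
```

```text
bottle red [203.7 139.2] [ 8  8 51] [138.8 197.3] [11 12 96] tri [0.4698 0.1478 0.0544] 0.0012 [0.4675 0.1389 0.0609] zmax 0.0634 [0.4689 0.1464 0.0611] zmax 0.0642
bottle yellow [220.2 155.5] [ 9  8 61] [182.  192.1] [11 11 96] tri [0.4803 0.0597 0.0555] 0.0015 [0.4783 0.0513 0.062 ] zmax 0.0639 [0.4788 0.059  0.0623] zmax 0.0648
bottle blue [239.2 178.9] [ 9  8 53] [233.5 190.3] [10 10 81] tri [ 0.484  -0.0456  0.0553] 0.0023 [ 0.4827 -0.0522  0.0615] zmax 0.0632 [ 0.4825 -0.0464  0.0611] zmax 0.0635
bottle green [275.1 259.9] [ 17  18 251] [372.9 215.5] [ 15  16 191] tri [ 0.4278 -0.3201  0.0894] 0.0013 [ 0.4251 -0.3255  0.0977] zmax 0.0998 [ 0.4258 -0.318   0.0973] zmax 0.1002
stand red [289.  173.5] [ 21  16 269] [224.4 124.2] [ 26  26 512] tri [ 0.6381 -0.0238  0.0042] 0.0026 [ 0.6391 -0.0243  0.0047] zmax 0.0105 [ 0.637  -0.0226  0.0039] zmax 0.01
stand yellow [260.9 151.7] [ 21  14 235] [170.4 133.5] [ 26  26 543] tri [0.6169 0.0945 0.0039] 0.0018 [0.617  0.0931 0.0047] zmax 0.0106 [0.6159 0.0946 0.0037] zmax 0.0102
stand blue [331.7 225.3] [ 26  20 393] [317.2 127.6] [ 26  26 501] tri [ 0.6302 -0.2284  0.0038] 0.0028 [ 0.631  -0.2296  0.0043] zmax 0.0106 [ 0.6287 -0.2276  0.0035] zmax 0.0099
stand green [302.9 198.6] [ 30  22 508] [269.4 132.7] [ 34  33 829] tri [ 0.6191 -0.1229  0.0035] 0.0029 [ 0.6199 -0.1237  0.0044] zmax 0.0103 [ 0.617  -0.1216  0.0033] zmax 0.0099
roll [ 0.451 -0.16   0.03 ] [ 0.454 -0.163  0.002]
orange [ 0.354 -0.066  0.03 ] [ 0.354 -0.066  0.062]
gsmall [ 0.337 -0.13   0.03 ] [ 0.338 -0.128  0.062]
mk1 [0.599 0.025 0.03 ] [0.604 0.027 0.01 ]
mk2 [0.472 0.013 0.03 ] [0.475 0.015 0.007]
base [ 0.107 -0.008  0.03 ] [ 0.103 -0.007  0.013]
pen [ 0.388 -0.299  0.03 ] [ 0.389 -0.304  0.007]
box [0.74  0.094 0.03 ] [0.732 0.09  0.052]
printer [ 0.203 -0.008  0.03 ] [ 0.209 -0.01   0.069]
edgeR [ 0.465 -0.352  0.03 ] [ 0.553 -0.563 -0.723]
edgeT [ 0.742 -0.189  0.03 ] [ 0.736 -0.187  0.046]
```

View pics/crop.png

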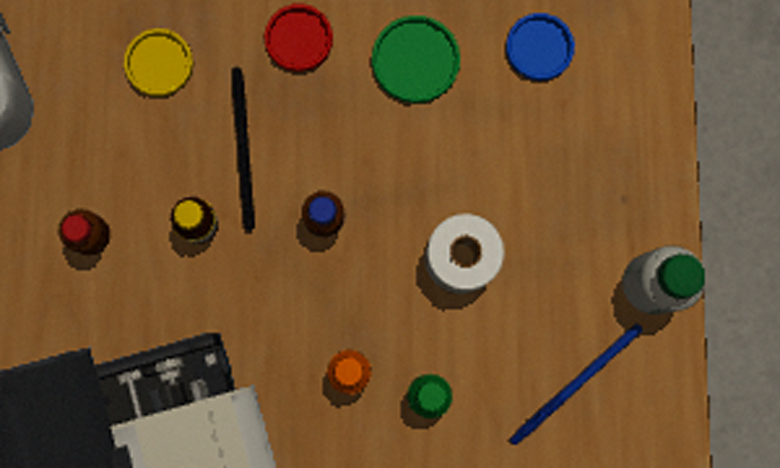

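The crop confirms the choice: brown bottles with red, yellow and blue caps at crop (82,232), (192,218) and (323,212), and the white one with the green cap at (665,280). The orange and small green decoys are at (348,375) and (430,397).

Next I turn the tool square to the world and check how high the obstacles stand.

jog_arm(
  motion=[
    [1, 0, 0, 0, 6.7],
    [1, 0, 0, 0, 6.7],
    [1, 0, 0, 0, 6.7],
    [1, 0, 0, 0, 6.7],
    [1, 0, 0, 0, 6.7],
    [1, 0, 0, 0, 6.7],
    [1, 0, 0, 0, 6.7],
    [1, 0, 0, 0, 6.7],
    [1, 0, 0, 0, 6.7],
    [1, 0, 0, 0, 6.5],
  ],
  force=40,
)

```text
time: 0.93
tool_pos: [0.2657, 0.62, 0.2305]
tcp_rot: [2.227, 2.215, -0.002]
wrist_force: [0.8, -0.2, -1.0]
width: 0.998
grip_force: 0.0
```

```bash
python3 - <<'E'
from h import *
for n in['scene','top']:
    C=cloud(pose(n),np.load(f'pics/{n}0.npz')['D']).reshape(-1,3)
    for x in np.arange(.1,.8,.1):
        print(n,round(x,1),[ (lambda s: round(float(np.percentile(s,99)),2) if len(s)>5 else None)(C[(abs(C[:,0]-x)<.05)&(abs(C[:,1]-y)<.05)&(C[:,2]<.6),2]) for y in np.arange(-.1,.7,.1)])
E
```

```text
scene 0.1 [0.3, 0.31, 0.01, 0.17, 0.15, 0.15, None, None]
scene 0.2 [0.0, 0.23, 0.25, 0.2, 0.03, 0.0, 0.33, 0.33]
scene 0.3 [0.06, 0.08, 0.25, 0.24, 0.12, 0.0, None, 0.32]
scene 0.4 [0.06, 0.07, 0.24, 0.19, 0.07, 0.0, None, None]
scene 0.5 [0.06, 0.06, 0.06, 0.08, 0.09, 0.08, None, None]
scene 0.6 [0.01, 0.01, 0.01, 0.09, 0.1, 0.08, None, None]
scene 0.7 [0.02, 0.05, 0.05, 0.07, 0.08, 0.0, None, None]
top 0.1 [0.0, 0.01, 0.0, 0.18, 0.11, 0.11, None, None]
top 0.2 [0.0, 0.23, 0.25, 0.24, 0.07, 0.01, None, None]
top 0.3 [0.06, 0.08, 0.25, 0.25, 0.17, 0.01, None, None]
top 0.4 [0.06, 0.07, 0.24, 0.24, 0.07, 0.01, None, None]
top 0.5 [0.06, 0.06, 0.06, 0.08, 0.09, 0.08, None, None]
top 0.6 [0.01, 0.01, 0.01, 0.09, 0.1, 0.08, None, -0.26]
top 0.7 [0.02, 0.05, 0.05, 0.07, 0.08, 0.0, None, -0.26]
```

```bash
python3 - <<'E'
from h import *
C=np.concatenate([cloud(pose(n),np.load(f'pics/{n}0.npz')['D']).reshape(-1,3) for n in['scene','top']])
for z0,z1 in((.015,.08),(.08,.15),(.15,.3)):
    for y in np.arange(.06,.33,.03):
        s=C[(abs(C[:,1]-y)<.015)&(C[:,2]>z0)&(C[:,2]<z1)&(C[:,0]<.455)&(C[:,0]>.2)]
        print(z0,round(y,2),s[:,0].max().round(3) if len(s) else None)
E
```

```text
0.015 0.06 0.385
0.015 0.09 0.376
0.015 0.12 0.368
0.015 0.15 0.455
0.015 0.18 0.35
0.015 0.21 0.34
0.015 0.24 0.333
0.015 0.27 0.455
0.015 0.3 0.454
0.015 0.33 0.455
0.08 0.06 0.297
0.08 0.09 0.322
0.08 0.12 0.323
0.08 0.15 0.32
0.08 0.18 0.345
0.08 0.21 0.339
0.08 0.24 0.332
0.08 0.27 0.323
0.08 0.3 None
0.08 0.33 None
0.15 0.06 0.311
0.15 0.09 0.371
0.15 0.12 0.369
0.15 0.15 0.36
0.15 0.18 0.351
0.15 0.21 0.343
0.15 0.24 0.334
0.15 0.27 0.325
0.15 0.3 None
0.15 0.33 None
```

jog_arm(
  motion=[
    [1, 0, 33, 0, 0],
    [1, 0, 33, 0, 0],
    [1, 0, 33, 0, 0],
    [1, 0, 33, 0, 0],
    [1, 0, 33, 0, 0],
    [1, 0, 33, 0, 0],
    [1, -20, 33, 0, 0],
    [1, -30, 10, 0, 0],
    [1, -30, 0, 0, 0],
    [1, -30, 0, 0, 0],
  ],
)

```text
time: 1.77
tool_pos: [0.5077, 0.5087, 0.2296]
tcp_rot: [2.223, 2.22, -0.003]
wrist_force: [0.2, -0.6, 0.5]
width: 1.0
grip_force: 0.0
```

jog_arm(
  motion=[
    [1, -40, 0, 0, 0],
    [1, -40, 0, 0, 0],
    [1, -40, 0, 0, 0],
    [1, -40, 0, 0, 0],
    [1, -40, 0, 0, 0],
    [1, -40, 0, 0, 0],
    [1, -40, 0, 0, 0],
    [1, -40, 0, 0, 0],
    [1, -40, 0, 0, 0],
    [1, -30, 0, 0, 0],
  ],
)

```text
time: 2.6
tool_pos: [0.506, 0.1176, 0.2309]
tcp_rot: [2.222, 2.221, -0.002]
wrist_force: [0.7, 1.1, -0.4]
width: 1.001
grip_force: 0.0
```

```bash
python3 - <<'E'
from m import *
P,im,D=shot('wrist','w1'); C=cloud(P,D); print(P[1])
# project helpers: estimate pixels of expected tops
def proj(P,X):
    c=P[0].T@(np.array(X)-P[1]); return P[2]['cx']+P[3]*c[0]/c[2],P[2]['cy']+P[3]*c[1]/c[2]
for c,X in(('red',(.4695,.147,.062)),('yellow',(.4795,.0595,.062)),('blue',(.483,-.046,.062))):
    u=proj(P,X); b=blob(im,c,*u,40)
    if b: print(c,u,b[0],b[1],'ray@62',onz(P,*b[0],.062).round(4),'med',np.median(C[b[2]],0).round(4))
E
```

```text
[0.50622343 0.19040297 0.37323673]
red (np.float64(212.93752492023998), np.float64(141.276987823033)) [215.02169197 141.14750542] [203 129  25  25 461] ray@62 [0.4714 0.1471 0.062 ] med [0.4714 0.1471 0.061 ]
yellow (np.float64(226.1145155620227), np.float64(229.91798797517606)) [228.13151927 229.27664399] [217 217  23  26 441] ray@62 [0.4815 0.0602 0.062 ] med [0.4813 0.0601 0.0615]
blue (np.float64(231.66663060659312), np.float64(320.69750613343246)) [233.46889952 319.59330144] [224 312  19  16 209] ray@62 [ 0.485  -0.0446  0.062 ] med [ 0.4846 -0.0449  0.0612]
```

View pics/w1.png

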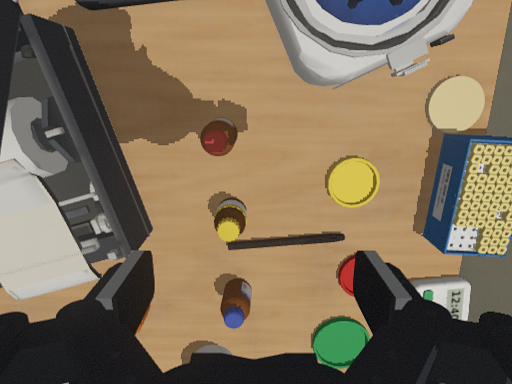

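The wrist view shows the three brown bottles between the fingers: red (219,137), yellow (229,222), blue (236,300), with the marker running beside the yellow one. The ray positions agree with the other views to 2 mm, so I go for red.

jog_arm(
  motion=[
    [1, 15, -17, 0, 0],
    [1, 14.5, -18, 0, 0],
    [1, 0, 0, 30, 0],
    [1, 0, 0, 30, 0],
    [1, 0, 0, 30, 0],
    [1, 0, 0, 30, 0],
    [1, 0, 0, 30, 0],
    [1, 0, 0, 30, 0],
    [1, 0, 0, 20, 0],
    [1, 0, 0, 0, 0],
  ],
)

```text
time: 3.48
tool_pos: [0.467, 0.1489, 0.0262]
tcp_rot: [-2.218, -2.218, 0.014]
wrist_force: [-1.4, -0.5, -1.3]
width: 0.998
grip_force: 0.0
```

```bash
python3 - <<'E'
from m import *
print(bot.read_state()['tool_pos'])
P,im,D=shot('wrist','w2')
b=blob(im,'red',256,300,150); print(b[0],b[1],onz(P,*b[0],.062))
E
```

```text
[0.4669971  0.14888584 0.02624599]
[260.65818922 296.90064429] [ 231  266   60   63 2949] [0.47021703 0.15082507 0.062     ]
```

View pics/w2.png

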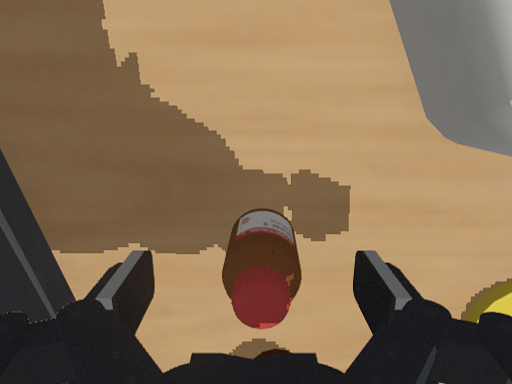

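The red bottle sits centred between the fingers, with its cap at (261,297). I descend and grip.

jog_arm(
  motion=[
    [1, -1, 1, 8, 0],
    [1, 0, 0, 9, 0],
    [1, 0, 0, 0, 0],
    [-1, 0, 0, 0, 0],
    [-1, 0, 0, 0, 0],
    [-1, 0, 0, 0, 0],
    [-1, 0, 0, 0, 0],
    [-1, 0, 0, 0, 0],
    [-1, 0, 0, 0, 0],
    [-1, 0, 0, 0, 0],
  ],
)

```text
time: 4.37
tool_pos: [0.4733, 0.1491, 0.015]
tcp_rot: [2.221, 2.221, 0.001]
wrist_force: [-2.2, -0.4, 5.9]
width: 0.382
grip_force: 39.6
```

Gripped a bit high, so I regrip 5 mm lower.

jog_arm(
  motion=[
    [0.3, 0, 0, 0, 0],
    [0.3, 0, 0, 0, 0],
    [0.3, -1, 0, 5, 0],
    [0.3, 0, 0, 0, 0],
    [-1, 0, 0, 0, 0],
    [-1, 0, 0, 0, 0],
    [-1, 0, 0, 0, 0],
    [-1, 0, 0, 0, 0],
    [-1, 0, 0, 0, 0],
    [-1, 0, 0, 0, 0],
  ],
)

```text
time: 5.2
tool_pos: [0.4728, 0.148, 0.0092]
tcp_rot: [-2.221, -2.222, 0.0]
wrist_force: [-0.7, -0.6, 0.2]
width: 0.387
grip_force: 39.6
```

jog_arm(
  motion=[
    [-1, 0, 0, -10, 0],
    [-1, 0, 0, -20, 0],
    [-1, 0, 0, -25, 0],
    [-1, 0, 0, -25, 0],
    [-1, 0, 0, -20, 0],
    [-1, 0, 0, 0, 0],
  ],
)

```text
time: 5.7
tool_pos: [0.4767, 0.149, 0.1149]
tcp_rot: [2.218, 2.218, 0.013]
wrist_force: [1.1, -0.0, 0.6]
width: 0.387
grip_force: 39.7
```

jog_arm(
  motion=[
    [-1, -10, 9, 0, 0],
    [-1, -20, 20, 0, 0],
    [-1, -25, 25, 0, 0],
    [-1, -25, 25, 0, 0],
    [-1, -25, 25, 0, 0],
    [-1, -25, 25, 0, 0],
    [-1, -25, 25, 0, 0],
    [-1, -15, 11, 0, 0],
    [-1, 0, 0, 0, 0],
    [-1, 0, 0, 0, 0],
  ],
)

```text
time: 6.53
tool_pos: [0.6373, -0.0236, 0.1073]
tcp_rot: [-2.222, -2.217, 0.003]
wrist_force: [-0.3, 1.3, -2.2]
width: 0.386
grip_force: 39.8
```

```bash
python3 - <<'E'
from m import *
print(bot.read_state()['tool_pos'],bot.read_state()['tcp_rot'])
P,im,D=shot('wrist','w3')
C=cloud(P,D)
h=cv2.cvtColor(im,cv2.COLOR_RGB2HSV)
for c,X in(('red',(.638,-.0235,.006)),('yellow',(.616,.0945,.006)),('green',(.619,-.122,.006)),('blue',(.63,-.228,.006))):
    q=P[0].T@(np.array(X)-P[1]); u=(P[2]['cx']+P[3]*q[0]/q[2],P[2]['cy']+P[3]*q[1]/q[2])
    b=blob(im,c,*u,70)
    if b: print(c,np.round(u),b[0].round(),b[1],onz(P,*b[0],.006).round(4))
E
```

```text
[ 0.63733984 -0.02363554  0.10729707] [-2.22215131 -2.21730584  0.00326554]
red [254. 193.] [255. 191.] [ 217  156   77   69 4124] [ 0.6389 -0.0217  0.006 ]
yellow [220.  19.] [222.  30.] [ 178    0   90   69 5165] [0.6175 0.0881 0.006 ]
green [231. 307.] [213. 332.] [201 314  23  32 307] [ 0.6024 -0.147   0.006 ]
```

View pics/w3.png

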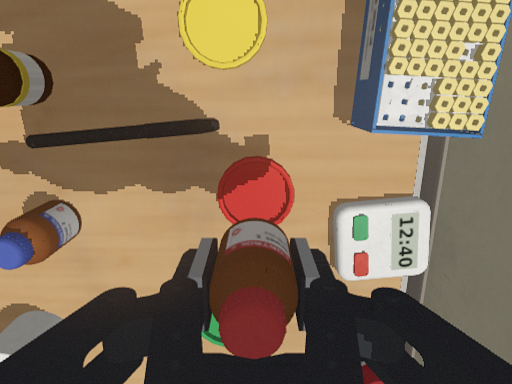

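The wrist view shows the red stand centred at (255,192) and the held red bottle upright in front of it. They line up to about 1 mm, so I lower.

jog_arm(
  motion=[
    [-1, 0, 1, 15, 0],
    [-1, 0, 0, 20, 0],
    [-1, 0, 0, 20, 0],
    [-1, 0, 0, 15, 0],
    [-1, 0, 0, 10, 0],
    [-1, 0, 0, 7, 0],
    [-1, 0, 0, 4, 0],
    [-1, 0, 0, 0, 0],
    [-1, 0, 0, 0, 0],
  ],
)

```text
time: 7.33
tool_pos: [0.6393, -0.0218, 0.0189]
tcp_rot: [2.221, 2.221, 0.001]
wrist_force: [0.3, -0.1, -0.8]
width: 0.388
grip_force: 39.8
```

jog_arm(
  motion=[
    [-1, 0, 0, 1.5, 0],
    [-1, 0, 0, 1.5, 0],
    [-1, 0, 0, 0, 0],
    [-1, 0, 0, 0, 0],
  ],
)

```text
time: 7.67
tool_pos: [0.6391, -0.0221, 0.0156]
tcp_rot: [2.221, 2.221, 0.001]
wrist_force: [0.0, -0.5, -1.0]
width: 0.385
grip_force: 39.8
```

jog_arm(
  motion=[
    [-1, 0, 0, 1.5, 0],
    [-1, 0, 0, 1.5, 0],
    [-1, 0, 0, 0, 0],
    [-1, 0, 0, 0, 0],
  ],
)

```text
time: 8.0
tool_pos: [0.6388, -0.022, 0.0122]
tcp_rot: [-2.221, -2.221, 0.0]
wrist_force: [-0.4, -0.5, -0.7]
width: 0.385
grip_force: 39.9
```

jog_arm(
  motion=[
    [-1, 0, 0, 0.7, 0],
    [-1, 0, 0, 0.7, 0],
    [-1, 0, 0, 0, 0],
    [-1, 0, 0, 0, 0],
  ],
)

```text
time: 8.33
tool_pos: [0.6389, -0.0221, 0.012]
tcp_rot: [-2.221, -2.222, 0.0]
wrist_force: [-3.6, -1.2, 6.7]
width: 0.385
grip_force: 40.6
```

Contact at the floor, so I release and rise.

jog_arm(
  motion=[
    [0.05, 0, 0, -0.7, 0],
    [0.05, 0, 0, 0, 0],
    [0.05, 0, 0, 0, 0],
    [0.05, 0, 0, -10, 0],
    [0.05, 0, 0, -20, 0],
    [0.05, 0, 0, -30, 0],
    [0.3, 0, 0, -30, 0],
    [1, 0, 0, -20, 0],
    [1, 0, 0, -5, 0],
  ],
)

```text
time: 9.08
tool_pos: [0.6422, -0.0222, 0.1324]
tcp_rot: [2.217, 2.217, 0.009]
wrist_force: [1.0, 0.0, 0.5]
width: 0.911
grip_force: 0.0
```

```bash
python3 - <<'E'
from m import *
P,im,D=shot('top','t1'); S=bot.read_state(); print(S['tool_pos'],S['width'])
C=cloud(P,D)
for c,a in(('yellow',(183,192)),('blue',(234,191)),('green',(372,216)),('red',(225,115))):
    b=blob(im,c,*a,14)
    if b: print(c,b[0],b[1][2:],onz(P,*b[0],.06).round(4))
P,im,D=shot('wrist','w4')
b=blob(im,'red',256,300,150); print(b[0],b[1])
E
```

```text
[ 0.64172175 -0.02221827  0.13133769] 0.9861257926351749
blue [233.55294118 190.36470588] [10 10 85] [ 0.4821 -0.0454  0.06  ]
green [372.61306533 215.51758794] [ 16  16 199] [ 0.4297 -0.327   0.06  ]
[247.66329705 188.01166407] [ 213  153   71   71 2572]
```

View pics/w4.png

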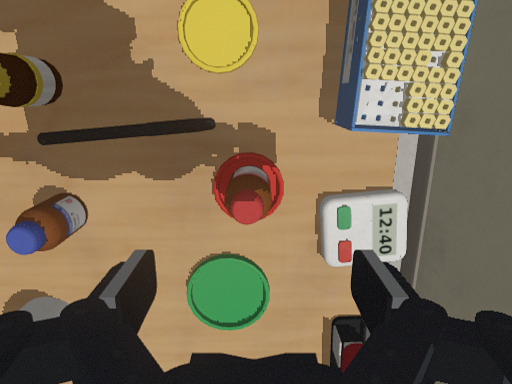

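The red bottle stands in its stand at (248,190), with the marker untouched. Next is yellow.

jog_arm(
  motion=[
    [1, 10, -20, 0, 0],
    [1, 16, -32, 0, 0],
    [1, 16, -32, 0, 0],
    [1, 16, -32, 0, 0],
    [1, 14, -26, 0, 0],
    [1, 9.5, -16, 0, 0],
    [1, 0, 0, 20, 0],
    [1, 0, 0, 20, 0],
    [1, 0, 0, 0, 0],
    [1, 0, 0, 0, 0],
  ],
)

```text
time: 10.02
tool_pos: [0.4781, 0.0593, 0.084]
tcp_rot: [-2.218, -2.219, 0.007]
wrist_force: [0.3, 0.6, 0.6]
width: 0.998
grip_force: 0.0
```

```bash
python3 - <<'E'
from m import *
P,im,D=shot('wrist','w5'); S=bot.read_state(); print(S['tool_pos'])
C=cloud(P,D)
b=blob(im,'yellow',256,300,110); print(b[0],b[1],onz(P,*b[0],.060))
top=b[2]&(C[...,2]>.0595)&(C[...,2]<.066); v,u=np.where(top); print(top.sum(),onz(P,u.mean(),v.mean(),.062), C[top].mean(0))
E
```

```text
[0.47970257 0.05935448 0.08540448]
[258.20039293 234.73018991] [ 237  212   43   46 1527] [0.48084148 0.05936493 0.06      ]
1274 [0.48087901 0.05923725 0.062     ] [0.48088177 0.05902386 0.0616209 ]
```

Centred to 1 mm, so I descend and grip.

jog_arm(
  motion=[
    [1, 0, 1, 20, 0],
    [1, 0, 0, 25, 0],
    [1, 0, 0, 20, 0],
    [1, 0, 0, 12, 0],
    [1, 0, 0, 0, 0],
    [1, 0, 0, 0, 0],
  ],
)

```text
time: 10.57
tool_pos: [0.4821, 0.0593, 0.0097]
tcp_rot: [-2.221, -2.221, 0.001]
wrist_force: [-0.3, -0.8, 0.2]
width: 0.999
grip_force: 0.0
```

jog_arm(
  motion=[
    [0, 0, 0, 0, 0],
    [-1, 0, 0, 0, 0],
    [-1, 0, 0, 0, 0],
    [-1, 0, 0, 0, 0],
    [-1, 0, 0, 0, 0],
    [-1, 0, 0, 0, 0],
    [-1, 0, 0, 0, 0],
    [-1, 0, 0, 0, 0],
  ],
)

```text
time: 11.23
tool_pos: [0.4828, 0.0595, 0.0107]
tcp_rot: [2.22, 2.221, 0.002]
wrist_force: [-1.4, -0.0, 6.6]
width: 0.387
grip_force: 40.1
```

jog_arm(
  motion=[
    [-1, 0, 0, -10, 0],
    [-1, 0, 0, -25, 0],
    [-1, 0, 0, -30, 0],
    [-1, 5, 15, -15, 0],
    [-1, 10, 30, 0, 0],
    [-1, 10, 35, 0, 0],
    [-1, 7, 35, 0, 0],
    [-1, 3, 19.5, 0, 0],
    [-1, 0, 0, 0, 0],
    [-1, 0, 0, 0, 0],
  ],
)

```text
time: 12.07
tool_pos: [0.6169, 0.0947, 0.0897]
tcp_rot: [-2.221, -2.222, 0.001]
wrist_force: [-0.7, 0.1, -2.2]
width: 0.385
grip_force: 40.0
```

```bash
python3 - <<'E'
from m import *
P,im,D=shot('wrist','w6'); S=bot.read_state(); print(S['tool_pos'],S['width'])
q=P[0].T@(np.array((.617,.0945,.006))-P[1]); u=(P[2]['cx']+P[3]*q[0]/q[2],P[2]['cy']+P[3]*q[1]/q[2])
b=blob(im,'yellow',u[0],u[1]-10,55); print(u,b[0],b[1],onz(P,*b[0],.006))
# left/right/top extents at rim height
x,y,w,h,_=b[1]; print(onz(P,x,y+h/2,.009),onz(P,x+w,y+h/2,.009),onz(P,x+w/2,y,.009))
E
```

```text
[0.61561066 0.09442572 0.08924677] 0.3873716660865953
(np.float64(252.8867922384871), np.float64(200.68276246559958)) [253.77510967 195.33364119] [ 213  161   83   70 4331] [0.61761847 0.09841226 0.006     ]
[0.58958081 0.09884623 0.009     ] [0.64664584 0.09884868 0.009     ] [0.61807547 0.12326771 0.009     ]
```

jog_arm(
  motion=[
    [-1, 0, 1, 15, 0],
    [-1, 0, 0, 20, 0],
    [-1, 0, 0, 20, 0],
    [-1, 0, 0, 12, 0],
    [-1, 0, 0, 4, 0],
    [-1, 0, 0, 0, 0],
    [-1, 0, 0, 0, 0],
  ],
)

```text
time: 12.7
tool_pos: [0.6173, 0.0944, 0.0191]
tcp_rot: [2.221, 2.221, 0.0]
wrist_force: [-0.1, -0.0, -0.2]
width: 0.383
grip_force: 40.0
```

jog_arm(
  motion=[
    [-1, 0, 0, 1.5, 0],
    [-1, 0, 0, 1.5, 0],
    [-1, 0, 0, 0, 0],
    [-1, 0, 0, 0, 0],
  ],
)

```text
time: 13.03
tool_pos: [0.6178, 0.0945, 0.0162]
tcp_rot: [2.221, 2.221, 0.001]
wrist_force: [0.6, 1.1, -0.4]
width: 0.383
grip_force: 40.0
```

jog_arm(
  motion=[
    [-1, 0, 0, 1.2, 0],
    [-1, 0, 0, 1.2, 0],
    [-1, 0, 0, 0, 0],
    [-1, 0, 0, 0, 0],
  ],
)

```text
time: 13.37
tool_pos: [0.6177, 0.0945, 0.0137]
tcp_rot: [2.221, 2.221, 0.001]
wrist_force: [-2.1, -0.7, 3.3]
width: 0.379
grip_force: 40.3
```

jog_arm(
  motion=[
    [0.05, 0, 0, 0, 0],
    [0.05, 0, 0, 0, 0],
    [0.05, 0, 0, 0, 0],
    [0.05, 0, 0, -10, 0],
    [0.05, 0, 0, -20, 0],
    [0.05, 0, 0, -30, 0],
    [0.3, 0, 0, -30, 0],
    [1, 0, 0, -20, 0],
    [1, 0, 0, -5, 0],
  ],
)

```text
time: 14.12
tool_pos: [0.6207, 0.0949, 0.134]
tcp_rot: [2.217, 2.218, 0.011]
wrist_force: [-0.1, 0.4, 0.8]
width: 0.905
grip_force: 0.0
```

jog_arm(
  motion=[
    [1, -15, -15, 0, 0],
    [1, -28, -26, 0, 0],
    [1, -28, -26, 0, 0],
    [1, -28, -26, 0, 0],
    [1, -26, -26, 0, 0],
    [1, -15, -14, 0, 0],
    [1, 0, 0, 20, 0],
    [1, 0, 0, 20, 0],
    [1, 0, 0, 0, 0],
    [1, 0, 0, 0, 0],
  ],
)

```text
time: 14.95
tool_pos: [0.4826, -0.0454, 0.0868]
tcp_rot: [-2.219, -2.219, 0.004]
wrist_force: [0.3, -0.6, 0.1]
width: 1.003
grip_force: 0.0
```

```bash
python3 - <<'E'
from m import *
P,im,D=shot('wrist','w7'); S=bot.read_state(); print(S['tool_pos'])
C=cloud(P,D)
b=blob(im,'blue',256,260,80); print(b[0],b[1])
top=b[2]&(C[...,2]>.0595)&(C[...,2]<.066); v,u=np.where(top); print(top.sum(),onz(P,u.mean(),v.mean(),.062), C[top].mean(0))
E
```

```text
[ 0.4839355  -0.04539776  0.08793552]
[263.24137931 247.89655172] [251 240  23  12  29]
29 [ 0.48811412 -0.05331986  0.062     ] [ 0.48812366 -0.05368939  0.06124856]
```

View pics/w7.png

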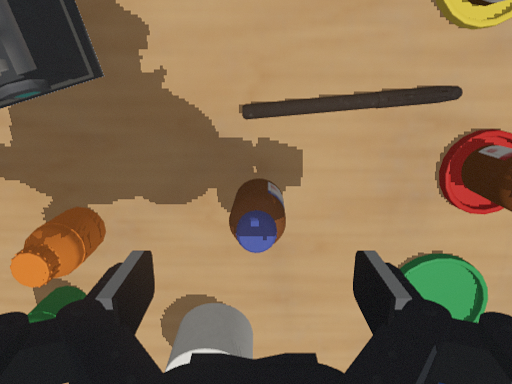

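The blue bottle is centred, with its cap at (256,232). The neighbours are clear of the fingers, so I descend and grip.

jog_arm(
  motion=[
    [1, 0, 0, 20, 0],
    [1, 0, 0, 25, 0],
    [1, 0, 0, 20, 0],
    [1, 0, 0, 13, 0],
    [1, 0, 0, 0, 0],
    [0, 0, 0, 0, 0],
    [-1, 0, 0, 0, 0],
    [-1, 0, 0, 0, 0],
    [-1, 0, 0, 0, 0],
    [-1, 0, 0, 0, 0],
  ],
)

```text
time: 15.83
tool_pos: [0.4856, -0.0457, 0.0117]
tcp_rot: [2.22, 2.22, 0.002]
wrist_force: [-0.9, 1.1, 4.3]
width: 0.379
grip_force: 39.2
```

jog_arm(
  motion=[
    [-1, 0, 0, 0, 0],
    [-1, 0, 0, 0, 0],
    [-1, 0, 0, 0, 0],
  ],
)

```text
time: 16.08
tool_pos: [0.4856, -0.0457, 0.0116]
tcp_rot: [2.22, 2.22, 0.002]
wrist_force: [-1.8, 0.3, 5.5]
width: 0.381
grip_force: 39.3
```

jog_arm(
  motion=[
    [-1, 0, 0, -10, 0],
    [-1, 0, 0, -25, 0],
    [-1, 0, 0, -30, 0],
    [-1, 0, 0, -20, 0],
    [-1, 0, 0, 0, 0],
  ],
)

```text
time: 16.5
tool_pos: [0.4884, -0.0461, 0.1008]
tcp_rot: [2.216, 2.216, 0.009]
wrist_force: [0.4, 0.1, 0.2]
width: 0.382
grip_force: 40.0
```

jog_arm(
  motion=[
    [-1, -14, 12, 0, 0],
    [-1, -28, 22, 0, 0],
    [-1, -28, 22, 0, 0],
    [-1, -28, 22, 0, 0],
    [-1, -28, 22, 0, 0],
    [-1, -28, 22, 0, 0],
    [-1, -19, 15, 0, 0],
    [-1, -10, 9, 0, 0],
    [-1, 0, 0, 0, 0],
    [-1, 0, 0, 0, 0],
  ],
)

```text
time: 17.33
tool_pos: [0.6299, -0.2288, 0.0943]
tcp_rot: [-2.221, -2.219, 0.001]
wrist_force: [-0.7, 0.8, -1.0]
width: 0.377
grip_force: 40.0
```

```bash
python3 - <<'E'
from m import *
P,im,D=shot('wrist','w8'); S=bot.read_state(); print(S['tool_pos'],S['width'])
q=P[0].T@(np.array((.630,-.2283,.006))-P[1]); u=(P[2]['cx']+P[3]*q[0]/q[2],P[2]['cy']+P[3]*q[1]/q[2])
b=blob(im,'blue',u[0],u[1]-10,55); print(u,b[0],b[1])
x,y,w,h,_=b[1]; print(onz(P,x,y+h/2,.009),onz(P,x+w,y+h/2,.009),onz(P,x+w/2,y,.009))
E
```

```text
[ 0.62936996 -0.22796099  0.09425328] 0.37209366828996543
(np.float64(253.107044403816), np.float64(197.9564234849456)) [254.11251212 192.6028128 ] [ 214  159   81   68 4124]
[ 0.60263433 -0.223703    0.009     ] [ 0.65932966 -0.22375814  0.009     ] [ 0.630982   -0.19962485  0.009     ]
```

jog_arm(
  motion=[
    [-1, 0, 1, 15, 0],
    [-1, 0, 0, 20, 0],
    [-1, 0, 0, 20, 0],
    [-1, 0, 0, 14, 0],
    [-1, 0, 0, 4, 0],
    [-1, 0, 0, 0, 0],
    [-1, 0, 0, 0, 0],
  ],
)

```text
time: 17.97
tool_pos: [0.6314, -0.2281, 0.0222]
tcp_rot: [-2.221, -2.222, 0.0]
wrist_force: [-0.1, -0.4, -0.9]
width: 0.378
grip_force: 40.0
```

jog_arm(
  motion=[
    [-1, 0, 0, 1.5, 0],
    [-1, 0, 0, 1.5, 0],
    [-1, 0, 0, 0, 0],
    [-1, 0, 0, 0, 0],
  ],
)

```text
time: 18.3
tool_pos: [0.6319, -0.2287, 0.0199]
tcp_rot: [2.221, 2.221, 0.001]
wrist_force: [0.3, -0.3, -2.2]
width: 0.377
grip_force: 40.0
```

jog_arm(
  motion=[
    [-1, 0, 0, 1.5, 0],
    [-1, 0, 0, 1.5, 0],
    [-1, 0, 0, 0, 0],
    [-1, 0, 0, 0, 0],
  ],
)

```text
time: 18.63
tool_pos: [0.6312, -0.2285, 0.016]
tcp_rot: [-2.221, -2.221, 0.0]
wrist_force: [0.3, 0.3, -1.1]
width: 0.38
grip_force: 40.0
```

jog_arm(
  motion=[
    [-1, 0, 0, 1.2, 0],
    [-1, 0, 0, 1, 0],
    [-1, 0, 0, 0, 0],
    [-1, 0, 0, 0, 0],
  ],
)

```text
time: 18.97
tool_pos: [0.6316, -0.2286, 0.0148]
tcp_rot: [2.221, 2.221, 0.0]
wrist_force: [-2.9, 0.6, 5.7]
width: 0.382
grip_force: 40.5
```

jog_arm(
  motion=[
    [0.05, 0, 0, -0.7, 0],
    [0.05, 0, 0, 0, 0],
    [0.05, 0, 0, 0, 0],
    [0.05, 0, 0, -10, 0],
    [0.05, 0, 0, -25, 0],
    [0.05, 0, 0, -35, 0],
    [0.3, 0, 0, -35, 0],
    [1, 0, 0, -35, 0],
    [1, 0, 0, -20, 0],
    [1, 0, 0, 0, 0],
  ],
)

```text
time: 19.8
tool_pos: [0.6355, -0.2301, 0.1831]
tcp_rot: [2.213, 2.213, 0.008]
wrist_force: [1.4, 0.6, 1.5]
width: 0.998
grip_force: 0.0
```

jog_arm(
  motion=[
    [1, -5, -15, 0, 0],
    [1, -13, -30, 0, 0],
    [1, -15, -34, 0, 0],
    [1, -15, -34, 0, 0],
    [1, -15, -34, 0, 0],
    [1, -15, -30, 0, 0],
    [1, -10, -18, 0, 0],
    [1, -3.5, -8, 0, 0],
    [1, 0, 0, 0, 0],
    [1, 0, 0, 0, 0],
  ],
)

```text
time: 20.63
tool_pos: [0.4287, -0.32, 0.1747]
tcp_rot: [2.222, 2.22, 0.001]
wrist_force: [-0.1, -0.7, 0.2]
width: 1.0
grip_force: 0.0
```

```bash
python3 - <<'E'
from m import *
P,im,D=shot('wrist','w9'); S=bot.read_state(); print(S['tool_pos'])
C=cloud(P,D)
b=blob(im,'green',256,260,100); print(b[0],b[1])
z=C[b[2]][:,2]; print(np.percentile(z,[5,50,95]))
top=b[2]&(C[...,2]>.095)&(C[...,2]<.104); v,u=np.where(top); print(top.sum(),onz(P,u.mean(),v.mean(),.098), C[top].mean(0))
E
```

```text
[ 0.42928889 -0.31977132  0.17471344]
[266.         217.42857143] [263 216   7   4   7]
[0.09493471 0.09664579 0.09745243]
6 [ 0.4375381  -0.33014159  0.098     ] [ 0.43758535 -0.33059028  0.09681245]
```

View pics/w9.png

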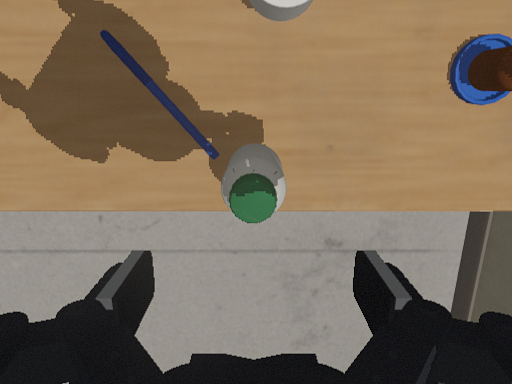

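The tall bottle's cap is at (253,199) and the blue bottle stands in its stand at the upper right. I work out the cap centre with a looser colour threshold.

```bash
python3 - <<'E'
from m import *
L=np.load('pics/w9.npz'); c,f=cal('wrist'); P=(L['R'],L['t'],c,f); C=cloud(P,L['D'])
b=blob(L['im'],'green',253,199,40,80,30); print(b[0],b[1])
top=b[2]&(C[...,2]>.095)&(C[...,2]<.104); v,u=np.where(top); print(top.sum(),onz(P,(u.min()+u.max())/2,(v.min()+v.max())/2,.098),onz(P,u.mean(),v.mean(),.098))
E
```

```text
[252.1366687  199.79133618] [ 229  174   48   49 1639]
1526 [ 0.42860978 -0.31736294  0.098     ] [ 0.42852356 -0.31792526  0.098     ]
```

jog_arm(
  motion=[
    [1, 1.5, 0, 15, 0],
    [1, 0, 0, 30, 0],
    [1, 0, 0, 30, 0],
    [1, 0, 0, 30, 0],
    [1, 0, 0, 25, 0],
    [1, 0, 0, 13, 0],
    [1, 0, 0, 0, 0],
    [1, 0, 0, 0, 0],
  ],
)

```text
time: 21.35
tool_pos: [0.429, -0.3175, 0.0308]
tcp_rot: [-2.218, -2.222, -0.0]
wrist_force: [0.5, 0.3, 1.4]
width: 1.003
grip_force: 0.0
```

jog_arm(
  motion=[
    [0.4, 0, 0, 0, 0],
    [-1, 0, 0, 0, 0],
    [-1, 0, 0, 0, 0],
    [-1, 0, 0, 0, 0],
    [-1, 0, 0, 0, 0],
    [-1, 0, 0, 0, 0],
    [-1, 0, 0, 0, 0],
    [-1, 0, 0, 0, 0],
  ],
  force=45,
)

```text
time: 22.02
tool_pos: [0.4298, -0.3195, 0.0336]
tcp_rot: [2.219, 2.219, 0.001]
wrist_force: [0.7, 1.2, 6.9]
width: 0.577
grip_force: 46.4
```

jog_arm(
  motion=[
    [-1, 0, 0, -10, 0],
    [-1, 0, 0, -25, 0],
    [-1, 0, 0, -30, 0],
    [-1, 0, 0, -25, 0],
    [-1, 0, 0, 0, 0],
    [-1, 0, 0, 0, 0],
  ],
)

```text
time: 22.52
tool_pos: [0.4294, -0.3195, 0.1239]
tcp_rot: [2.218, 2.218, 0.0]
wrist_force: [-0.9, 0.0, -3.1]
width: 0.573
grip_force: 47.4
```

jog_arm(
  motion=[
    [-1, 10, 10, 0, 0],
    [-1, 22, 22, 0, 0],
    [-1, 28, 27, 0, 0],
    [-1, 28, 27, 0, 0],
    [-1, 28, 27, 0, 0],
    [-1, 28, 27, 0, 0],
    [-1, 25, 25, 0, 0],
    [-1, 17, 16, 0, 0],
    [-1, 9.5, 9, 0, 0],
    [-1, 0, 0, 0, 0],
  ],
)

```text
time: 23.35
tool_pos: [0.6187, -0.1207, 0.1197]
tcp_rot: [-2.216, -2.223, 0.002]
wrist_force: [0.2, -0.5, -2.5]
width: 0.575
grip_force: 47.4
```

```bash
python3 - <<'E'
from m import *
P,im,D=shot('wrist','w10'); S=bot.read_state(); print(S['tool_pos'],S['width'],S['wrist_force'])
q=P[0].T@(np.array((.619,-.1225,.006))-P[1]); u=(P[2]['cx']+P[3]*q[0]/q[2],P[2]['cy']+P[3]*q[1]/q[2])
b=blob(im,'green',u[0],u[1]-15,65,90,40); print(u,b[0],b[1])
x,y,w,h,_=b[1]; print(onz(P,x,y+h/2,.009),onz(P,x+w,y+h/2,.009),onz(P,x+w/2,y,.009))
E
```

```text
[ 0.61745882 -0.12208715  0.11973192] 0.5744536402646928 [-0.0238495  -0.46065137 -2.55485621]
(np.float64(253.54360134021738), np.float64(191.14672214339353)) [255.81336618 172.61872498] [ 208  146   95   65 3247]
[ 0.58397573 -0.111626    0.009     ] [ 0.65695308 -0.11139432  0.009     ] [ 0.62035062 -0.08649778  0.009     ]
```

View pics/w10.png

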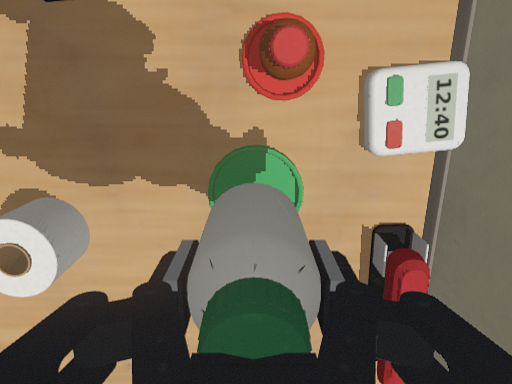

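The green stand's far arc is at (255,147) with its centre under the held white bottle, so the offset is about 1.5 mm. The red bottle stands upright at (288,50). I correct and lower.

jog_arm(
  motion=[
    [-1, -1.5, 1.5, 10, 0],
    [-1, 0, 0, 20, 0],
    [-1, 0, 0, 20, 0],
    [-1, 0, 0, 15, 0],
    [-1, 0, 0, 8, 0],
    [-1, 0, 0, 3, 0],
    [-1, 0, 0, 0, 0],
    [-1, 0, 0, 0, 0],
  ],
)

```text
time: 24.07
tool_pos: [0.6201, -0.1253, 0.0462]
tcp_rot: [2.222, 2.22, 0.0]
wrist_force: [-0.6, 0.5, -1.5]
width: 0.578
grip_force: 47.4
```

jog_arm(
  motion=[
    [-1, 0, 0, 1.5, 0],
    [-1, 0, 0, 1.5, 0],
    [-1, 0, 0, 0, 0],
    [-1, 0, 0, 0, 0],
  ],
)

```text
time: 24.4
tool_pos: [0.6203, -0.1245, 0.0432]
tcp_rot: [2.221, 2.221, 0.001]
wrist_force: [-0.7, -0.3, -1.9]
width: 0.574
grip_force: 47.4
```

jog_arm(
  motion=[
    [-1, 0, 0, 1.5, 0],
    [-1, 0, 0, 1.5, 0],
    [-1, 0, 0, 1, 0],
    [-1, 0, 0, 0, 0],
    [-1, 0, 0, 0, 0],
  ],
)

```text
time: 24.82
tool_pos: [0.6197, -0.1244, 0.0384]
tcp_rot: [-2.221, -2.221, 0.0]
wrist_force: [-0.4, 0.1, -2.1]
width: 0.572
grip_force: 47.4
```

jog_arm(
  motion=[
    [-1, 0, 0, 1, 0],
    [-1, 0, 0, 1, 0],
    [-1, 0, 0, 0, 0],
    [-1, 0, 0, 0, 0],
  ],
)

```text
time: 25.15
tool_pos: [0.6201, -0.1246, 0.0368]
tcp_rot: [2.221, 2.221, 0.0]
wrist_force: [-0.4, 0.6, -1.4]
width: 0.577
grip_force: 47.5
```

jog_arm(
  motion=[
    [-1, 0, 0, 0.8, 0],
    [-1, 0, 0, 0, 0],
    [-1, 0, 0, 0, 0],
  ],
)

```text
time: 25.4
tool_pos: [0.6201, -0.1246, 0.0367]
tcp_rot: [2.221, 2.221, 0.0]
wrist_force: [-2.8, 0.9, 4.6]
width: 0.572
grip_force: 47.9
```

jog_arm(
  motion=[
    [0.45, 0, 0, -0.5, 0],
    [0.45, 0, 0, 0, 0],
    [0.45, 0, 0, 0, 0],
    [0.45, 0, 0, -8, 0],
    [0.45, 0, 0, -20, 0],
    [0.5, 0, 0, -30, 0],
    [0.5, 0, 0, -35, 0],
    [0.6, 0, 0, -35, 0],
    [0.6, 0, 0, -30, 0],
    [0.6, 0, 0, 0, 0],
  ],
)

```text
time: 26.23
tool_pos: [0.6247, -0.1257, 0.2039]
tcp_rot: [2.213, 2.213, 0.012]
wrist_force: [1.5, -0.3, 1.2]
width: 0.799
grip_force: 0.0
```

jog_arm(
  motion=[
    [0.6, -10, -15, 0, 0],
    [0.6, -20, -20, 0, 0],
    [0.6, -20, -20, 0, 0],
    [0.6, -20, -20, 0, 0],
    [0.6, -20, -20, 0, 0],
    [0.6, -20, -20, 0, 0],
    [0.6, -10, -10, 0, 0],
    [0.6, 0, 0, 0, 0],
    [0.6, 0, 0, 0, 0],
  ],
)

```text
time: 26.98
tool_pos: [0.495, -0.2448, 0.1947]
tcp_rot: [2.223, 2.219, 0.001]
wrist_force: [0.9, -0.4, 0.0]
width: 0.798
grip_force: 0.0
```

```bash
python3 - <<'E'
from h import *
P,im,D=shot('scene','s2'); cv2.imwrite('pics/s2c.png',cv2.resize(im[110:310,130:400,::-1],None,fx=2.9,fy=2.9,interpolation=cv2.INTER_CUBIC))
print(bot.read_state()['tool_pos'],bot.read_state()['time'])
E
```

```text
[ 0.49549728 -0.24435157  0.19469025] 27.0333
```

View pics/s2c.png

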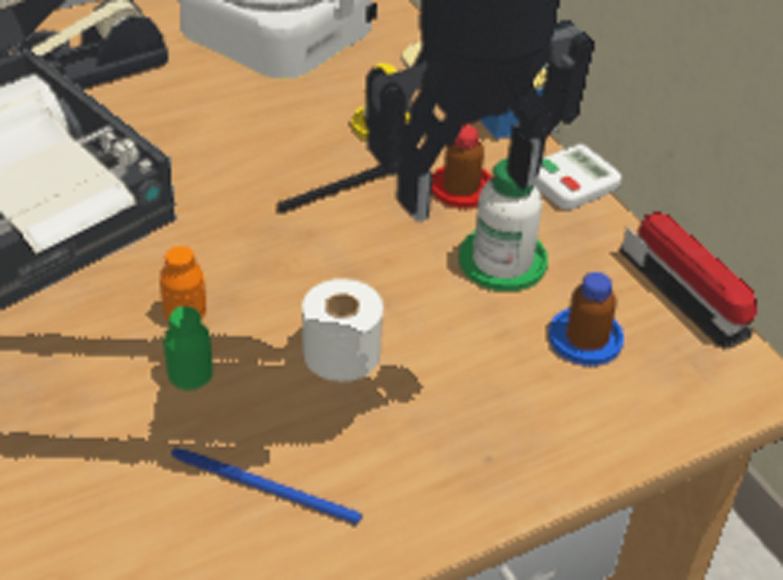

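The red, green and blue bottles stand in their own stands (crop (463,165), (508,225) and (592,315)). The roll, marker and decoys haven't moved. The gripper hides most of the yellow one, so I check it from the top camera and then hand in.

```bash
python3 - <<'E'
from h import *
P,im,D=shot('top','t3'); C=cloud(P,D); ok=True
for n,x,y,h in(('red',.639,-.023,.065),('yellow',.6175,.0945,.065),('blue',.631,-.2285,.065),('green',.62,-.1245,.101)):
    m=(np.hypot(C[...,0]-x,C[...,1]-y)<.025)&(C[...,2]<h+.02)&(C[...,2]>h-.006); p=C[m]; print(n,m.sum(),p.mean(0) if len(p) else None)
    if n=='yellow': ok=m.sum()>30
if ok: print(bot.finish_job())
E
```

```text
red 86 [ 0.63563871 -0.02241839  0.06361483]
yellow 98 [0.61525693 0.09375938 0.06454181]
blue 86 [ 0.62733438 -0.22773151  0.06379799]
green 214 [ 0.61592204 -0.12294043  0.09968711]
the job is handed in; nothing more can be done
None
```

All four bottles stand upright in the stands of their cap colours, the tall white one placed last; the label roll, marker and look-alikes were left alone, and the job was handed in at about 27 s.

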